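# Zero the coffee grinder and set it up for the French press

### The arm

A 6-joint arm with a two-finger parallel gripper is mounted at the origin on a cart in front of the work surface, level with it; the furniture and walls round the work are solid. World frame = base frame: x ahead of the robot, y to its left, z up, the work surface at z = 0. Lengths are in mm, angles in rad, forces in N, time in s.
With the tool pointing down it reaches from about 350 to 775 mm from the base axis. Payload 7.3 kg.
Tool frame: the origin (TCP) lies between the finger pads, 19 mm behind the fingertips; this is the grasp point; z points along the fingers, y is the line along which they close (so a half turn about z gives the same grasp; the last joint's range is limited). The gripper opens to 92 mm and grips with 3 to 60 N. Pads are 19 mm wide; open, the fingers measure 130 mm over their backs; the gripper's body (75 mm by 190 mm) begins 47 mm behind the grasp point.
Start: joints at [1.054, 0.342, 1.524, -0, 1.275, -0.146], TCP at [190.226, 489.344, 245.541] pointing down, gripper open.
Joint ranges: [-2.53, 2.53], [-0.77, 2.02], [0.04, 2.7], [-1, 4.14], [0.28, 2.66], [-3.11, 3.11]. Speed limits (rad/s): [2.57, 2.57, 3.14, 3.14, 3.14, 3.14].

### API

Orientations are given as [roll, pitch, yaw] about the fixed x, y, z axes, in that order (R = Rz(yaw) Ry(pitch) Rx(roll)).
In Python, from plant import bot, eyes, close_job gives the robot as it stands (bot), with the cameras (eyes) and the job as plain functions.
- The arm moves only by the tool shift_gripper, called after "Emit:" by a JSON object that holds its "method" and its "body". Schema: {"type":"object","properties":{"deltas":{"type":"array","items":{"type":"number"},"minItems":5,"maxItems":25},"only":{"type":"string"},"quiet":{"type":"boolean"},"lines":{"type":"string"}},"required":["deltas"],"additionalProperties":false}. deltas is one flat list of numbers that holds 1 to 5 rows one after another, with no inner brackets; each row has 5 numbers: the finger opening in mm, then dx, dy, dz in a scale on which 1.0 is 300 mm, then a turn about the tool's z in fractions of the full range, 1 being 360 degrees; each row is the pose to reach, as a shift and turn from the pose commanded when the call began, along the tool's axes at that moment; what a row does not reach only later rows make up. A row lasts 1/8 s, in which the tool goes at most 62.5 mm and 0.188 rad, less where a joint would pass 70% of its speed; a pose out of reach is approached as far as the arm can. The fingers move at their own pace and stop on an object; the grip force is fixed at half the most. Time passes only in rows, so rows that do not move let the fingers close. The tool returns the time, the measured TCP pose, the force, the opening and the grip force at its end. only (a regular expression) keeps the lines of the reply that match it, lines (a string "A,B") keeps lines A to B, and quiet returns only ok. A shift or turn number past 1, either way, is cut back to 1. Input that does not fit is refused with a message, and nothing moves.
- bot.get_obs(): the state, without advancing time (a new reading comes with each control period).
- eyes.capture(name): name is "side" or "top" or "wrist"; returns a dict with "color" (400x640x3 uint8, red, green, blue), "K" (3x3 intrinsics, pixels), "k1" (the pictures are not rectified: a ray, as slopes to the right and down, at radius r is drawn at 1 + k1 r^2 times it, then the intrinsics apply), "R" (3x3) and "t" (3): a world point X has camera coordinates R X + t. Camera axes: x right, y down, z forward; pixel columns grow to the right and rows downward; lengths in mm; the calibration is good to about 2 mm. A picture is of the moment at which its call begins. There is no depth.
- close_job(): hands the job in; it is judged then, once.
The state is a dict: "time": time; "joint_positions": joint angles; "dq": joint speeds; "tau": joint torques, N m; "tool_pos": TCP position; "tcp_rot": TCP orientation; "contact_force": force on the tool from outside, world axes, zero at the start; "moment": the same for the moment, N m; "grip_width": finger opening in mm; "finger_force": force on a finger pad.
Only numpy, scipy, OpenCV 4.12 (cv2) and the standard library are available. Lean on these libraries where they do the work, as an engineer would, in place of code of your own. Each camera call takes 0.05 s, during which the arm holds its last target. There are 200 camera calls.

### The job

The coffee grinder has just been cleaned and its bean hopper is still off: set it up for the French press. Turn the black adjustment ring on its top clockwise until the burrs touch and it goes no further, then back it off exactly four clicks, and set the dose selector to the three-dot mark. Leave the hopper, the press and the mug where they stand.

Things in the scene. Friction and masses are not known exactly. Their poses are not given: they have to be found in the camera images.
- grinder: Electric coffee grinder, dark red with an aluminium top plate; 220 mm long (x), 130 wide (y), flat top plate 178 mm above the worktop. It stands firm. Origin: centre of its underside; +x points to its back, the spout and cup are at -x. On the plate's centre line stand the adjustment ring (axis at x = +50 mm) and the dose selector (axis at x = -65 mm).
- adjust_ring (a joint): Angle of the adjustment ring (rad). 0 = burrs touching, a hard stop; grows counter-clockwise seen from above, up to 3.2. Spring detents give one click every 20 degrees (0.349 rad) counted from the stop: click n rests at n x 0.349, and between two clicks the ring snaps into the nearer one. Turning takes about 0.2 N m. Starts between 0.8 and 2.7.
- ring_grip (a point): Point on the adjustment ring's vertical axis at the height to grip it with the TCP, 24 mm above the top plate. The black fluted ring is 60 mm across, its top 26.5 mm above the plate, nothing above it; it can be gripped across at any yaw. This frame turns with the ring, z up.
- ring_index (a point): Middle of the white index bar on the ring's top, 25.5 mm from its axis, along the +y of ring_grip. At joint 0 it points to the grinder's +y. White dots on the black scale plate round the ring mark the clicks, one every 20 degrees; the bar faces a dot when the ring rests in a click.
- dose_knob (a joint): Angle of the dose selector (rad): grows clockwise seen from above, from 0 (stop) to 2.094 (stop). Five detents 30 degrees apart: 0 = small circle (off), 0.524 = one dot, 1.047 = two dots, 1.571 = three dots, 2.094 = four dots; it snaps into the nearest one. Turning takes about 0.1 N m. Starts at the circle, one or two dots.
- knob_grip (a point): Point on the dose selector's vertical axis at the height to grip it with the TCP, 28 mm above the top plate. Black knob: a round skirt 47 mm across, its top 7.5 mm above the plate, and on it a grip bar 42 mm long, 13 mm thick, up to 32.5 mm above the plate. The bar lies along this frame's x, which turns with the knob; the white line at its +x end is the pointer.
- three_dots (a point): The three-dot mark: black dots on the plate, in a line outward from the selector, the middle one 34 mm from its axis. Marks seen from the selector's axis, angles counted counter-clockwise from the grinder's +x: circle +60 degrees, one dot +30, two dots 0, three dots -30, four dots -60.
- hopper: The grinder's smoked clear bean hopper with a black lid, 124 mm across, 130 mm high, standing beside it. Origin: centre of its underside. Not to be handled.
- french_press: Black insulated French press, 92 x 148 mm, 218 mm high. Origin: centre of its underside. Not to be handled.
- mug: Orange mug, 78 x 108 mm, 101 mm high. Origin: centre of its underside. Not to be handled.

How it is judged (in metres and radians):
On the way:
1. the adjustment ring is turned clockwise onto its stop, where the burrs touch (within 0.06 rad) (value of joint adjust_ring below 0.06 rad), for 0.2 s.
At the end, for the whole second after the job is handed in: the adjustment ring rests at the fourth click from the burrs' touching point (1.396 rad, within 0.12) and the dose selector at the three-dot mark (1.571 rad, within 0.12) (value of joint adjust_ring between 1.276 and 1.516 rad and value of joint dose_knob between 1.451 and 1.691 rad).
It fails at once if the hopper, the French press or the mug is pushed more than 30 mm or tipped over (distance of any of hopper, french_press, mug from where it was at the start of the episode above 0.03 m or angle between any of hopper, french_press, mug's own z axis and vertical above 0.5 rad).
It also fails if it takes over 72 s, if anything falls off the work surface, if the arm or the gripper's body presses on something with over 40 N, if the wrist force passes 120 N, or if a joint passes its speed limit or range.

## Working session

There is one attempt and no reset: what is moved stays moved. The work goes in short steps, Python scripts to look and compute and a tool call to move; the robot and the scene stay as the last step left them, time stands still between calls to the robot, and variables do not carry over. Pictures are saved under pics/ and viewed, at most 10 in all, crops included, and the job is handed in when it is done.

```bash
ls; mkdir -p pics; python3 - <<'E'
from plant import bot, eyes, close_job
import cv2
for n in("top","side"):
    c=eyes.capture(n); cv2.imwrite(f"pics/{n}0.png",c["color"][:,:,::-1])
    print(n,c["K"],c["k1"],c["R"],c["t"])
o=bot.get_obs();print(o)
E
```

```text
pics
plant.py
top [[416.32249643   0.         316.36615913]
 [  0.         416.32249643 203.29159268]
 [  0.           0.           1.        ]] -0.05717903013727857 [[-0.01053129 -0.9999331  -0.00478383]
 [-0.99411894  0.01098548 -0.10773514]
 [ 0.10778048  0.0036211  -0.99416812]] [-216.9055303   525.29193483 1494.15802302]
side [[403.18232441   0.         318.1217939 ]
 [  0.         403.18232441 198.83192923]
 [  0.           0.           1.        ]] -0.02955656407584713 [[-0.95954222 -0.2811604   0.01508502]
 [-0.24273743  0.79888606 -0.55032681]
 [ 0.14267889 -0.53172351 -0.83481306]] [ 414.00272741  383.24239538 1077.38529607]
{'time': 0.1, 'joint_positions': array([ 1.05398456e+00,  3.42703040e-01,  1.52489469e+00,  1.83590612e-06,
        1.27542151e+00, -1.46021677e-01]), 'dq': array([ 0.00034759, -0.00159343, -0.00301257, -0.00044044,  0.0006154 ,
       -0.00122598]), 'tau': array([ 2.41657690e-03, -4.32003701e+01, -2.44698036e+01,  7.20269093e-02,
        5.24529931e-02, -7.59232557e-05]), 'tool_pos': array([190.05887752, 489.03506994, 244.89785669]), 'tcp_rot': array([-3.14018151e+00, -2.09309424e-04,  2.77080188e+00]), 'contact_force': array([0.58603484, 0.3270297 , 0.0358193 ]), 'moment': array([-0.01769234, -0.03585324, -0.00771868]), 'finger_force': 0.0, 'grip_width': 91.6791730091745}
```

View pics/top0.png

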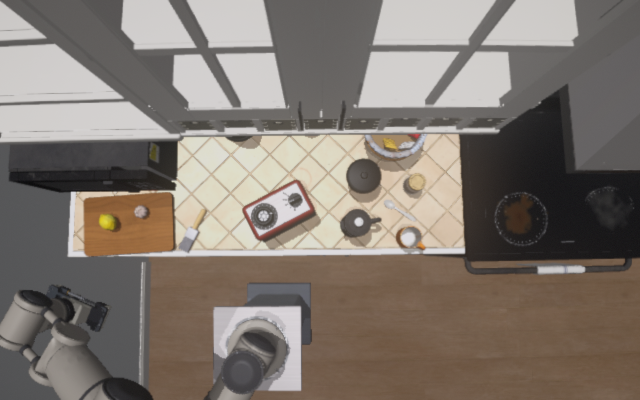

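View pics/side0.png

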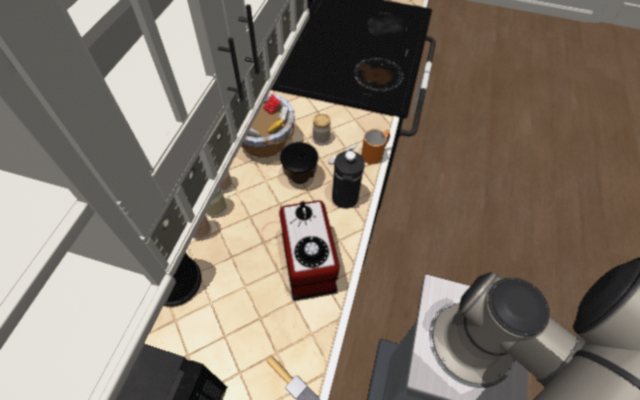

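The top view shows the grinder at about (279,210), with the ring at (264,216) and the knob at (294,199). The side view has the ring at (311,252) and the knob at (304,211). The hopper, press and mug are all to the right of the grinder in the top view (toward -y).

```bash
cat > h.py <<'E'
import numpy as np, cv2
from plant import bot, eyes, close_job
from scipy.spatial.transform import Rotation as Rn
def D(c): return np.array([c["k1"],0,0,0,0.])
def ray(c,p):
    # exact inverse of r*(1+k1 r^2)
    d=(np.array(p,float)-c["K"][:2,2])/c["K"][0,0]; u=d.copy()
    for _ in range(20): u=d/(1+c["k1"]*(u@u))
    v=c["R"].T@np.array([u[0],u[1],1]); o=-c["R"].T@c["t"]; return o,v/np.linalg.norm(v)
def plane(c,p,z):
    o,v=ray(c,p); return o+v*(z-o[2])/v[2]
def two(c1,p1,c2,p2):
    o1,v1=ray(c1,p1);o2,v2=ray(c2,p2)
    s=np.linalg.lstsq(np.c_[v1,-v2],o2-o1,rcond=None)[0]
    a,b=o1+v1*s[0],o2+v2*s[1]; return (a+b)/2,np.linalg.norm(a-b)
def proj(c,X):
    x=c["R"]@X+c["t"]; u=x[:2]/x[2]; return u*(1+c["k1"]*(u@u))*c["K"][0,0]+c["K"][:2,2]
def togo(target,yaw=None):
    o=bot.get_obs(); R=Rn.from_euler('xyz',o["tcp_rot"]).as_matrix()
    print("t",o["time"],"tcp",o["tool_pos"].round(1),o["tcp_rot"].round(3),"shift tool",(R.T@(np.array(target)-o["tool_pos"])).round(1))
E
python3 - <<'E'
from h import *
t=eyes.capture("top");s=eyes.capture("side")
for n,c,b in(("t",t,(235,170,325,250)),("s",s,(265,190,355,305))):
    im=c["color"][b[1]:b[3],b[0]:b[2],::-1]
    cv2.imwrite(f"pics/z{n}.png",cv2.resize(im,None,fx=5,fy=5,interpolation=cv2.INTER_CUBIC))
    h=cv2.cvtColor(im,cv2.COLOR_BGR2HSV)
    pl=((h[...,1]<60)&(h[...,2]>130)).astype('u1')
    k=cv2.morphologyEx(pl,cv2.MORPH_CLOSE,np.ones((3,3)))
    cs=sorted(cv2.findContours(pl,cv2.RETR_EXTERNAL,cv2.CHAIN_APPROX_NONE)[0],key=cv2.contourArea)[-1]
    r=cv2.minAreaRect(cv2.convexHull(cs)); print(n,"plate",np.array(r[0])+b[:2],r[1:])
    for q in cv2.boxPoints(r): print(plane(c,q+b[:2],178).round(1))
E
```

```text
t plate [279.5 209.5] ((79.0, 89.0), 90.0)
[621.3  47.  178. ]
[ 617.6 -249.6  178. ]
[ 356.7 -246.4  178. ]
[359.4  44.3 178. ]
s plate [308.47034454 235.93387222] ((65.56990814208984, 40.18574142456055), 79.87532806396484)
[ 578.5 -153.   178. ]
[ 482.2 -206.1  178. ]
[401.8 -30.  178. ]
[490.2  16.2 178. ]
```

View pics/zt.png

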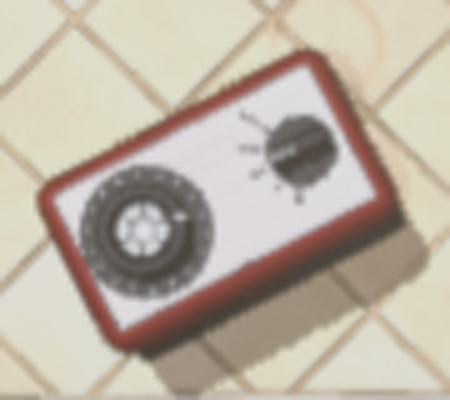

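View pics/zs.png

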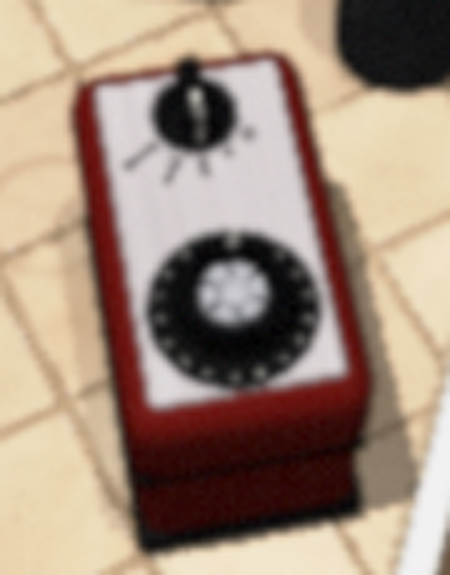

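The top crop shows the ring centre at crop (146,231) and the white index at (180,217), facing the knob. The knob is at (302,150), and its pointer runs left toward the marks. The side crop agrees: the pointer faces the middle mark, and the index (232,240) faces the knob. So the ring is near click 4 and the dose is at two dots. Next I measure the axes.

```bash
python3 - <<'E'
from h import *
C={n:eyes.capture(n) for n in("top","side")}
R={}
for n,b,seeds in(("top",(235,170,325,250),((263.8,215.8),(295,199.7))),("side",(265,190,355,305),((311.5,252),(303.5,212.5)))):
    c=C[n]; im=c["color"]; v=im.max(2)
    dark=(v<105).astype('u1'); dark[im[...,0]>im[...,1]*1.5+15]=0
    for nm,s,rad in(("ring",seeds[0],17),("knob",seeds[1],9)):
        m=np.zeros_like(dark); cv2.circle(m,tuple(int(round(x)) for x in s),rad,1,-1)
        cs=max(cv2.findContours(cv2.morphologyEx(dark&m,cv2.MORPH_OPEN,np.ones((3,3))),cv2.RETR_EXTERNAL,cv2.CHAIN_APPROX_NONE)[0],key=cv2.contourArea)
        e=cv2.fitEllipse(cv2.convexHull(cs)); p=np.array(e[0]); R[n,nm]=p
        z=180 if nm=="ring" else 185
        print(n,nm,p.round(1),np.round(e[1],1),"on plane",plane(c,p,z).round(1))
    # white cap centre / index / pointer
    # red body outline
    hs=cv2.cvtColor(im,cv2.COLOR_RGB2HSV); pl=((hs[...,1]<50)&(v>140)).astype('u1')
    x0=seeds[0]; m=np.zeros_like(pl); cv2.circle(m,tuple(int(round(x)) for x in x0),10,1,-1)
    nn,l,st,ce=cv2.connectedComponentsWithStats(pl&m)
    for i in range(1,nn): print("  white",st[i][4],ce[i].round(1),plane(c,ce[i],203).round(1))
for nm in("ring","knob"): print(nm,*two(C["top"],R["top",nm],C["side"],R["side",nm]))
a=[plane(C["top"],R["top",k],z)for k,z in(("ring",180),("knob",185))];d=a[0]-a[1];print("dist",np.hypot(*d[:2]),"yaw",np.arctan2(d[1],d[0]))
E
```

```text
top ring [263.7 216.1] [20.  21.2] on plane [466.  -49.7 180. ]
top knob [295.6 199.7] [ 8.2 11.5] on plane [ 518.6 -155.1  185. ]
  white 82 [263.1 215.4] [466.5 -50.8 203. ]
  white 2 [270.5 213. ] [474.  -74.8 203. ]
side ring [311.4 251.6] [31.4 33. ] on plane [465.7 -47.2 180. ]
side knob [303.4 212.1] [15.5 16.4] on plane [ 519.4 -150.1  185. ]
  white 106 [311.2 247.8] [466.1 -46.3 203. ]
ring [466.30473424 -49.12794639 175.83836833] 0.05503831421582144
knob [ 520.21814108 -154.54652051  177.35852581] 1.415497101146317
dist 117.7824404101483 yaw 2.033803451067943
```

```bash
python3 -c "
from h import *
togo([466,-48.5,320])"
```

```text
t 0.3 tcp [190.2 489.2 245.3] [-3.141 -0.     2.771] shift tool [-451.9 -401.3  -74.5]
```

The manual's scale: shifts go in shares of 300 mm and turns go in shares of 360 degrees. Converting my numbers, -180 mm / 300 = -0.6, -160 mm / 300 = -0.5333, 0.4 rad / 6.2832 = 0.0637.

Emit:
{"method": "shift_gripper", "body": {"deltas": [92,0,0,-0.2,0,92,-0.15,-0.1333,-0.25,0.0159,92,-0.3,-0.2667,-0.25,0.0318,92,-0.45,-0.4,-0.25,0.0477,92,-0.6,-0.5333,-0.25,0.0637]}}

```text
time: 0.92
tool_pos: [300.5, 273.3, 320.7]
tcp_rot: [3.141, 0.0, 2.368]
contact_force: [1.2, -0.2, 0.5]
grip_width: 92.0
finger_force: 0.0
```

```bash
python3 -c "
from h import *
togo([466,-48.5,320])"
```

```text
t 0.925 tcp [300.5 273.3 320.7] [3.141 0.    2.368] shift tool [-343.3 -114.6    0.7]
```

Scaled: -270 mm / 300 = -0.9, -220 mm / 300 = -0.7333.

Emit:
{"method": "shift_gripper", "body": {"deltas": [92,-0.1833,-0.06,0,0,92,-0.3667,-0.12,0,0,92,-0.55,-0.18,0,0,92,-0.7333,-0.24,0,0,92,-0.9,-0.3,0,0]}}

```text
time: 1.55
tool_pos: [431.6, 20.3, 320.6]
tcp_rot: [3.141, 0.0, 2.37]
contact_force: [0.4, 0.5, 0.8]
grip_width: 91.7
finger_force: 0.0
```

Emit:
{"method": "shift_gripper", "body": {"deltas": [92,-0.1333,-0.0433,0,0,92,-0.2433,-0.0833,0,0,92,-0.2433,-0.0833,0,0]}}

```text
time: 1.92
tool_pos: [466.5, -48.4, 320.0]
tcp_rot: [-3.141, -0.0, 2.368]
contact_force: [-0.0, 0.7, -0.6]
grip_width: 91.6
finger_force: 0.0
```

```bash
python3 - <<'E'
from h import *
togo([466,-48.5,320])
c=eyes.capture("wrist"); cv2.imwrite("pics/w0.png",c["color"][:,:,::-1])
for X in([466,-48.5,180],[518.5,-152.5,185]): print(proj(c,np.array(X)))
E
```

```text
t 1.925 tcp [466.5 -48.4 320. ] [-3.141 -0.     2.368] shift tool [ 0.3 -0.5 -0. ]
[311.53432628 192.47703348]
[269.52594953 312.34010209]
```

View pics/w0.png

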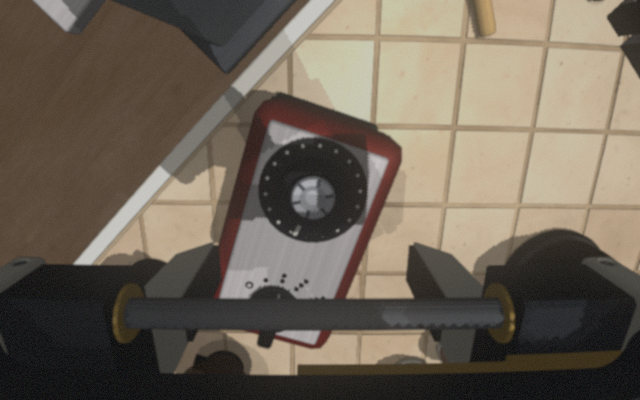

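The wrist view shows the scale plate centred at about (314,190) and the white index at about (295,231). The dose marks run from the circle at (249,285) to the dots at (285,278) and (302,285). I'll measure the centre, the index and the click dots here.

```bash
python3 - <<'E'
from h import *
c=eyes.capture("wrist"); im=c["color"]; v=im.max(2)
m=np.zeros(v.shape,'u1'); cv2.circle(m,(314,190),62,1,-1)
dark=((v<75)&(m>0)).astype('u1'); dark=cv2.morphologyEx(dark,cv2.MORPH_OPEN,np.ones((3,3)))
cs=max(cv2.findContours(dark,cv2.RETR_EXTERNAL,cv2.CHAIN_APPROX_NONE)[0],key=cv2.contourArea)
e=cv2.fitEllipse(cv2.convexHull(cs));P=plane(c,e[0],180); print("disc",e,P)
m[:]=0; cv2.circle(m,(314,190),50,1,-1)
hat=cv2.morphologyEx(v,cv2.MORPH_TOPHAT,cv2.getStructuringElement(cv2.MORPH_ELLIPSE,(13,13)))
b=((hat>50)&(m>0)).astype('u1')
n,l,st,ce=cv2.connectedComponentsWithStats(b)
for i in range(1,n):
    if st[i][4]<3: continue
    for z in (180,204.5):
        q=plane(c,ce[i],z)-P; print(st[i][4],ce[i].round(1),"z",z,"r",np.hypot(*q[:2]).round(1),"ang",np.degrees(np.arctan2(q[1],q[0])).round(1),end=" | ")
    print()
cv2.imwrite("pics/w0z.png",cv2.resize(im[130:340,210:400,::-1],None,fx=2.8,fy=2.8,interpolation=cv2.INTER_CUBIC))
E
```

```text
disc ((314.62322998046875, 187.87127685546875), (104.9063720703125, 117.68021392822266), 52.62843704223633) [464.39812166 -42.70753517 180.        ]
8 [301.9 147.9] z 180 r 33.9 ang 152.8 | 8 [301.9 147.9] z 204.5 r 37.6 ang 149.9 | 
8 [318.9 147.1] z 180 r 33.1 ang 130.1 | 8 [318.9 147.1] z 204.5 r 37.1 ang 131.3 | 
9 [286. 154.] z 180 r 35.5 ang 174.9 | 9 [286. 154.] z 204.5 r 38.1 ang 168.4 | 
4 [334.5 152.5] z 180 r 32.7 ang 107.4 | 4 [334.5 152.5] z 204.5 r 36.0 ang 112.8 | 
10 [273.8 165. ] z 180 r 37.4 ang -164.5 | 10 [273.8 165. ] z 204.5 r 38.1 ang -173.4 | 
7 [266.4 179.3] z 180 r 39.2 ang -144.8 | 7 [266.4 179.3] z 204.5 r 37.8 ang -155.1 | 
60 [308. 185.] z 180 r 5.8 ang -158.5 | 60 [308. 185.] z 204.5 r 10.4 ang 164.3 | 
25 [296.5 192.1] z 180 r 15.0 ang -120.7 | 25 [296.5 192.1] z 204.5 r 14.0 ang -149.7 | 
3 [293.3 200.7] z 180 r 20.4 ang -102.3 | 3 [293.3 200.7] z 204.5 r 16.2 ang -123.8 | 
24 [297.1 208.7] z 180 r 22.8 ang -83.3 | 24 [297.1 208.7] z 204.5 r 16.1 ang -99.3 | 
9 [277.9 222.8] z 180 r 42.9 ang -89.6 | 9 [277.9 222.8] z 204.5 r 34.7 ang -97.9 | 
36 [295.  232.8] z 180 r 42.4 ang -67.0 | 36 [295.  232.8] z 204.5 r 32.4 ang -72.0 | 
7 [336.3 232. ] z 180 r 42.5 ang -18.9 | 7 [336.3 232. ] z 204.5 r 32.6 ang -13.9 |
```

View pics/w0z.png

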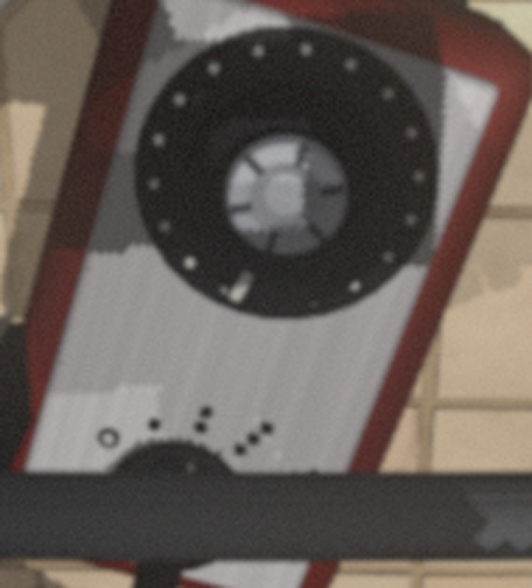

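```bash
python3 - <<'E'
from h import *
c=eyes.capture("wrist")
px=np.array([(190,262),(164,226),(153,184),(158,140),(180,99),(214,68),(258,50),(306,48),(352,64),(388,93),(411,132),(419,177),(410,219),(388,257),(355,286)],float)
px=(px+.5)/2.8-.5+[210,130]
Q=np.array([plane(c,p,179.5) for p in px])[:,:2]
s=np.linalg.lstsq(np.c_[2*Q,np.ones(len(Q))],(Q**2).sum(1),rcond=None)[0]; r=np.sqrt(s[2]+s[:2]@s[:2])
print("ring centre",s[:2],"r",r,"res",(np.hypot(*(Q-s[:2]).T)-r).round(1))
a=np.degrees(np.unwrap(np.arctan2(*(Q-s[:2]).T[::-1])));print(a.round(1))
f=lambda x,y,z:plane(c,(np.array([x,y])+.5)/2.8-.5+[210,130],z)[:2]
i=f(241,286,204.5)-s[:2]; ia=np.degrees(np.arctan2(i[1],i[0]));print("index r",np.hypot(*i),"ang",ia)
cap=f(287,194,204.5);print("cap",cap)
three=f(253,439,178);two_=f(203.5,420,178);circ=f(108,438,178);one=f(154,425,178)
for k in(three,two_,one,circ):print("mark",k)
print("mid-> knob predicted from ring:", "yaw guesses")
for y in(2.03,2.05): print(s[:2]-115*np.array([np.cos(y),np.sin(y)]), "joint deg",(ia-np.degrees(y)-90)%360)
E
```

```text
ring centre [466.4300406  -47.24967391] r 38.5895042973426 res [-0.3  0.   0.1  0.  -0.2 -0.1  0.1  0.2  0.  -0.  -0.1 -0.1 -0.3 -0.
  0.5]
[ -92.6 -112.8 -132.5 -152.3 -172.8 -192.6 -212.6 -232.4 -252.8 -272.5
 -292.3 -312.8 -332.4 -352.5 -372.3]
index r 25.799602905206914 ang -72.64976836009625
cap [464.00204363 -44.47336385]
mark [ 521.04096635 -115.21722063]
mark [ 505.26532395 -121.60536995]
mark [ 495.59934726 -134.19372873]
mark [ 488.63128088 -148.22490742]
mid-> knob predicted from ring: yaw guesses
[ 517.4019984  -150.33633415] joint deg 81.03979922834662
[ 519.45340011 -149.29634631] joint deg 79.89388363808501
```

The ring axis is at (466.4, -47.2). The dots fit a circle with residuals of 0.5 mm or less, and the dot angles give a grinder yaw of 2.049. The index reads 80 degrees, so click 4. The knob axis is at (519.4, -149.3). Next I descend on the ring and grip it.

Scaled: 118 mm / 300 = 0.3933, 90 mm / 300 = 0.3.

Emit:
{"method": "shift_gripper", "body": {"deltas": [92,0.0033,0.0033,0.1667,0,92,0.0033,0.0033,0.3,0,92,0.0033,0.0033,0.3933,0,55,0.0033,0.0033,0.3933,0,55,0.0033,0.0033,0.3933,0]}}

```text
time: 2.7
tool_pos: [466.5, -44.6, 203.9]
tcp_rot: [3.14, 0.002, 2.372]
contact_force: [0.1, -0.4, -0.1]
grip_width: 76.0
finger_force: 0.0
```

Emit:
{"method": "shift_gripper", "body": {"deltas": [50,0,0,0,0,50,0,0,0,0,50,0,0,0,0]}}

```text
time: 3.08
tool_pos: [464.4, -47.1, 203.7]
tcp_rot: [-3.137, 0.001, 2.371]
contact_force: [-9.0, -9.3, 6.9]
grip_width: 59.3
finger_force: 30.0
```

```bash
python3 -c "
from h import *
togo([466.4,-47.2,202]);print(bot.get_obs()['moment'])"
```

```text
t 3.075 tcp [464.4 -47.1 203.7] [-3.137e+00  1.000e-03  2.371e+00] shift tool [-1.5  1.3  1.7]
[-1.80535614  1.68112146  0.00586357]
```

Scaled: -1.5 mm / 300 = -0.005, 0.75 rad / 6.2832 = 0.1194.

Emit:
{"method": "shift_gripper", "body": {"deltas": [50,0,-0.005,0,0.0239,50,0,-0.005,0,0.0477,50,0,-0.005,0,0.0716,50,0,-0.005,0,0.0955,50,0,-0.005,0,0.1194]}}

```text
time: 3.7
tool_pos: [465.9, -46.4, 203.8]
tcp_rot: [3.138, 0.001, 1.616]
contact_force: [2.5, -0.9, 0.8]
grip_width: 59.0
finger_force: 30.0
```

```bash
python3 -c "
from h import *
togo([466.4,-47.2,202]);print(bot.get_obs()['moment'])"
```

```text
t 3.7 tcp [465.9 -46.4 203.8] [3.138e+00 1.000e-03 1.616e+00] shift tool [-0.8  0.4  1.8]
[-0.1036271  -0.21813307  0.21119987]
```

Scaled: 0.65 rad / 6.2832 = 0.1035.

Emit:
{"method": "shift_gripper", "body": {"deltas": [50,0,0,0,0.0239,50,0,0,0,0.0477,50,0,0,0,0.0716,50,0,0,0,0.0955,50,0,0,0,0.1035]}}

```text
time: 4.32
tool_pos: [467.5, -46.8, 203.8]
tcp_rot: [3.135, -0.003, 0.968]
contact_force: [8.3, -0.6, -3.6]
grip_width: 59.1
finger_force: 30.0
```

```bash
python3 -c "
from h import *
togo([466.4,-47.2,202]);print(bot.get_obs()['moment'])"
```

```text
t 4.325 tcp [467.5 -46.8 203.8] [ 3.135e+00 -3.000e-03  9.680e-01] shift tool [-0.9 -0.7  1.8]
[-0.04152903 -1.07040343  1.44070198]
```

Emit:
{"method": "shift_gripper", "body": {"deltas": [50,0,0,0,0.008,50,0,0,0,0.0127,50,0,0,0,0.0127]}}

```text
time: 4.7
tool_pos: [468.0, -46.6, 204.0]
tcp_rot: [3.134, -0.004, 0.892]
contact_force: [9.1, -1.4, -4.6]
grip_width: 59.2
finger_force: 30.0
```

```bash
python3 -c "
from h import *
togo([466.4,-47.2,202]);print(bot.get_obs()['moment'])"
```

```text
t 4.7 tcp [468.  -46.6 204. ] [ 3.134 -0.004  0.892] shift tool [-1.4 -0.9  2. ]
[-0.16053003 -1.43007955  0.60033172]
```

The moment jumped to 1.44 N m after 1.40 rad of turning, so that is the stop. I'll check it with the wrist camera before backing off.

```bash
python3 - <<'E'
from h import *
c=eyes.capture("wrist")
a=np.radians(207.4)
for z,r,b in((204.5,25.5,a),(204.5,0,a),(179.5,38.6,a),(179.5,38.6,a+np.radians(20)),(179.5,38.6,a-np.radians(20))): print(proj(c,np.array([466.4+r*np.cos(b),-47.2+r*np.sin(b),z])))
cv2.imwrite("pics/w1.png",c["color"][:,:,::-1])
E
```

```text
[289.81066455 332.62212507]
[311.97983438 288.40659986]
[282.97033025 321.17494743]
[307.24311261 326.04897619]
[261.56922623 309.38364587]
```

View pics/w1.png

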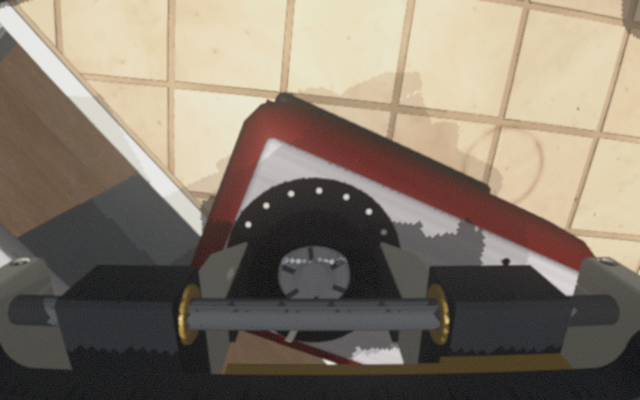

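The wrist view shows the index bar at (291,337). Joint 0 predicts (290,333), so the ring is on its stop. I back it off by 1.40 rad.

Scaled: -0.75 rad / 6.2832 = -0.1194.

Emit:
{"method": "shift_gripper", "body": {"deltas": [50,0,0,0,-0.0239,50,0,0,0,-0.0477,50,0,0,0,-0.0716,50,0,0,0,-0.0955,50,0,0,0,-0.1194]}}

```text
time: 5.38
tool_pos: [465.9, -45.9, 203.9]
tcp_rot: [3.138, 0.0, 1.646]
contact_force: [0.6, 2.2, 4.6]
grip_width: 59.4
finger_force: 30.0
```

Emit:
{"method": "shift_gripper", "body": {"deltas": [50,0,0,0,-0.0239,50,0,0,0,-0.0477,50,0,0,0,-0.0716,50,0,0,0,-0.0955,50,0,0,0,-0.1035]}}

```text
time: 6.0
tool_pos: [464.1, -46.7, 203.9]
tcp_rot: [-3.14, 0.001, 2.294]
contact_force: [-6.8, -3.1, 7.8]
grip_width: 59.5
finger_force: 30.0
```

Emit:
{"method": "shift_gripper", "body": {"deltas": [50,0,0,0,0,92,0,0,0,0,92,0,0,0,0,92,0,0,0,0,92,0,0,-0.0333,0]}}

```text
time: 6.62
tool_pos: [464.6, -46.0, 212.3]
tcp_rot: [-3.141, -0.001, 2.291]
contact_force: [-0.2, -0.5, 0.1]
grip_width: 91.1
finger_force: 0.0
```

Emit:
{"method": "shift_gripper", "body": {"deltas": [92,0,0,-0.1333,0,92,0,0,-0.2667,0,92,0,0,-0.3667,0,92,0,0,-0.3667,0]}}

```text
time: 7.12
tool_pos: [465.9, -46.3, 325.3]
tcp_rot: [3.138, 0.005, 2.291]
contact_force: [0.1, -0.1, 0.0]
grip_width: 91.7
finger_force: 0.0
```

```bash
python3 - <<'E'
from h import *
togo([466.4,-47.2,320]); c=eyes.capture("wrist"); a=np.radians(207.4)
for n in (3,4,5):
    b=a+np.radians(20*n); print(n,proj(c,np.array([466.4+25.5*np.cos(b),-47.2+25.5*np.sin(b),204.5])),proj(c,np.array([466.4+38.6*np.cos(b),-47.2+38.6*np.sin(b),179.5])))
cv2.imwrite("pics/w2.png",cv2.resize(c["color"][130:340,210:400,::-1],None,fx=2.8,fy=2.8,interpolation=cv2.INTER_CUBIC))
togo([519.4,-149.3,320])
E
```

```text
t 7.125 tcp [465.9 -46.3 325.3] [3.138 0.005 2.291] shift tool [-1.  -0.2  5.3]
3 [288.46903543 223.19279421] [279.8080947  222.63220148]
4 [298.05450278 229.08251695] [293.08418153 230.75670445]
5 [309.11255857 231.58470642] [308.32920611 234.19808232]
t 7.175 tcp [465.2 -46.2 323.5] [3.140e+00 2.000e-03 2.291e+00] shift tool [-113.3  -27.2    3.7]
```

View pics/w2.png

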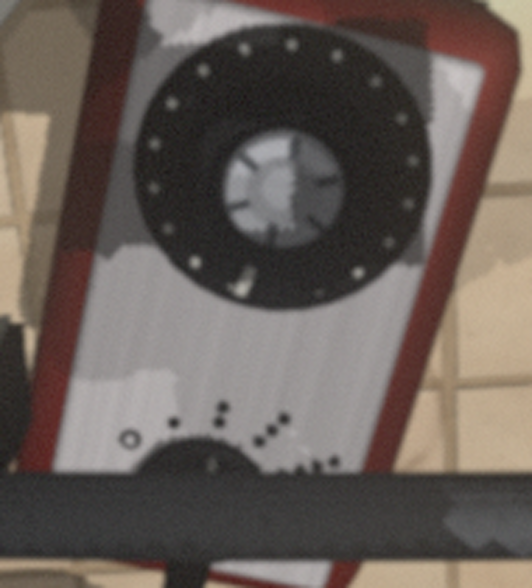

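The index sits at crop (246,281), which is image (297.7,230). That matches click 4 at (298,229). The knob bar lies in line with the two dots, so it needs +30 degrees clockwise. I move over the knob with tool yaw 2.049.

Scaled: -113 mm / 300 = -0.3767, -55 mm / 300 = -0.1833, 0.242 rad / 6.2832 = 0.0385.

Emit:
{"method": "shift_gripper", "body": {"deltas": [80,-0.1833,-0.0433,0,0.0191,80,-0.3767,-0.09,0,0.0385,80,-0.3767,-0.09,0,0.0385,80,-0.3767,-0.09,0,0.0385]}}

```text
time: 7.68
tool_pos: [518.6, -148.7, 321.2]
tcp_rot: [-3.14, -0.003, 2.049]
contact_force: [-0.7, -0.0, -0.8]
grip_width: 80.4
finger_force: 0.0
```

```bash
python3 -c "
from h import *
togo([519.4,-149.3,206])"
```

```text
t 7.675 tcp [ 518.6 -148.7  321.2] [-3.140e+00 -3.000e-03  2.049e+00] shift tool [ -1.3   0.6 115.1]
```

Scaled: 115 mm / 300 = 0.3833, 95 mm / 300 = 0.3167.

Emit:
{"method": "shift_gripper", "body": {"deltas": [80,-0.0033,0.0017,0.1833,0,60,-0.0033,0.0017,0.3167,0,40,-0.0033,0.0017,0.3833,0,30,-0.0033,0.0017,0.3833,0,5,-0.0033,0.0017,0.3833,0]}}

```text
time: 8.3
tool_pos: [520.3, -149.1, 208.7]
tcp_rot: [3.14, 0.001, 2.05]
contact_force: [0.2, 0.6, -0.1]
grip_width: 44.6
finger_force: 0.0
```

Emit:
{"method": "shift_gripper", "body": {"deltas": [5,0,0,0,0,5,0,0,0,0,5,0,0,0,0,5,0,0,0,0]}}

```text
time: 8.8
tool_pos: [518.8, -150.3, 207.9]
tcp_rot: [-3.139, -0.0, 2.049]
contact_force: [-4.7, -2.2, 5.1]
grip_width: 13.0
finger_force: 30.0
```

```bash
python3 -c "
from h import *
togo([519.4,-149.3,206]);print(bot.get_obs()['moment'])"
```

```text
t 8.8 tcp [ 518.8 -150.3  207.9] [-3.139 -0.     2.049] shift tool [0.6 1.  1.9]
[-0.55179338  1.02091791 -0.03810986]
```

Gripped at a 13.0 mm opening, which is the bar's thickness. I turn it clockwise by 0.524 rad.

Scaled: -1 mm / 300 = -0.0033, 0.53 rad / 6.2832 = 0.0844.

Emit:
{"method": "shift_gripper", "body": {"deltas": [5,0,-0.0033,0,0.0223,5,0,-0.0033,0,0.0446,5,0,-0.0033,0,0.0668,5,0,-0.0033,0,0.0844,5,0,-0.0033,0,0.0844]}}

```text
time: 9.43
tool_pos: [519.2, -150.3, 207.9]
tcp_rot: [3.141, 0.0, 1.52]
contact_force: [-1.5, -0.4, 2.6]
grip_width: 12.7
finger_force: 30.0
```

```bash
python3 -c "
from h import *
togo([519.4,-149.3,206]);print(bot.get_obs()['moment'])"
```

```text
t 9.425 tcp [ 519.2 -150.3  207.9] [3.141 0.    1.52 ] shift tool [1.  0.2 1.9]
[-0.16170279  0.23411838 -0.02096297]
```

Emit:
{"method": "shift_gripper", "body": {"deltas": [60,0,0,0,0,60,0,0,0,0,60,0,0,0,0,60,0,0,-0.1333,0,60,0,0,-0.3,0]}}

```text
time: 10.05
tool_pos: [518.6, -149.8, 297.5]
tcp_rot: [-3.139, -0.001, 1.519]
contact_force: [0.6, -0.4, 0.1]
grip_width: 57.5
finger_force: 0.0
```

Emit:
{"method": "shift_gripper", "body": {"deltas": [60,0.1667,0,-0.0667,0,60,0.3,0,-0.0667,0,60,0.3,0,-0.0667,0]}}

```text
time: 10.42
tool_pos: [523.8, -57.8, 317.9]
tcp_rot: [3.141, -0.0, 1.523]
contact_force: [-0.4, -0.4, 0.5]
grip_width: 59.9
finger_force: 0.0
```

```bash
python3 - <<'E'
from h import *
togo([466.4,-47.2,320]); c=eyes.capture("wrist"); yw=2.049
for d in (30,0,-30,-60):
    a=yw+np.radians(d); print(d,proj(c,np.array([519.4+19*np.cos(a),-149.3+19*np.sin(a),208])),proj(c,np.array([519.4+34*np.cos(a),-149.3+34*np.sin(a),178])))
cv2.imwrite("pics/w3.png",c["color"][:,:,::-1])
E
```

```text
t 10.425 tcp [523.8 -57.8 317.9] [ 3.141 -0.     1.523] shift tool [  7.9 -57.8  -2.2]
30 [292.1693723  302.42867168] [278.96512611 275.44997057]
0 [300.71486344 294.91815692] [292.9014254  262.66918987]
-30 [312.64425732 292.11292439] [312.59529985 257.86431298]
-60 [324.59274864 294.84803279] [332.32060536 262.55508662]
```

View pics/w3.png

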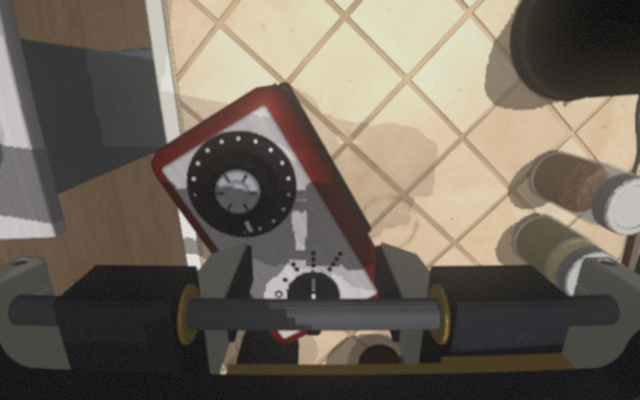

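The pointer at (313,285) lines up with the three-dot row at (313,258), which is the -30 degree prediction. The ring index at (249,227) is still on its click. I hand the job in.

```bash
python3 -c "
from plant import bot, eyes, close_job
print(close_job())"
```

```text
the job is handed in; nothing more can be done
None
```

The grinder is set for the French press and the job is handed in (no verdict came back): I turned the ring clockwise onto its stop, backed it off four clicks, and set the dose selector to three dots. Camera checks confirmed each setting, and the hopper, press and mug were not touched.

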